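Gauge a core sample tube and present it slanted

TASK

Draw the red-capped sample tube out of the blue rack, try it for size by lowering it fully home into the bore of the aluminium gauge block without letting go of it, and draw it out again. Then lean the tube over to about 45 degrees from upright, cap end up, and finish holding it still like that in the gripper, lifted so that all of it is well over 10 cm above the bench and clear of the rack and the gauge. Leave the other two tubes, the beaker, the dropper bottle and the petri dish where they are.

Things in the scene. Friction and masses are not known exactly. Their poses are not given: they have to be found in the camera images.
- rack: blue plastic block on a thin black foot plate, fixed to the bench, 50 x 160 x 52 mm (foot plate 66 x 176 x 6 mm). Origin: centre of its underside on the bench; z up. Three round upright holes of 19 mm lie in a row along its y axis at y = -50, 0 and +50 mm, 40 mm deep, so the tubes stand on hole floors 12 mm above the bench and 95 mm of each tube stands out of the block
- red_tube: the red-capped sample tube itself (the whole loose thing). Origin: lowest point of its round bottom; z along its axis towards the cap
- red_tube_mid (a point): a clear straight sample tube with a round bottom and a knurled screw cap, standing in one of the three holes of the rack. 135 mm long: body 17 mm in diameter, cap 22 mm in diameter on the top 30 mm; 45 g or so, rigid; the cap does not come off. This one has a red cap. Point: on its axis half-way along, 67.5 mm from either end; z axis along the tube towards the cap. The cap's middle lies 52.5 mm further along +z
- red_tube_foot (a point): lowest point of the red-capped tube's round bottom, on its axis; z axis along the tube towards the cap
- white_tube_mid (a point): a clear straight sample tube with a round bottom and a knurled screw cap, standing in one of the three holes of the rack. 135 mm long: body 17 mm in diameter, cap 22 mm in diameter on the top 30 mm; 45 g or so, rigid; the cap does not come off. This one has a white cap and is left alone. Point: half-way along its axis
- green_tube_mid (a point): a clear straight sample tube with a round bottom and a knurled screw cap, standing in one of the three holes of the rack. 135 mm long: body 17 mm in diameter, cap 22 mm in diameter on the top 30 mm; 45 g or so, rigid; the cap does not come off. This one has a green cap and is left alone. Point: half-way along its axis
- gauge: aluminium gauge block, 60 x 60 x 52 mm, on a dark steel foot plate 90 x 70 x 8 mm with four small screws, fixed to the bench. Origin: centre of its underside on the bench; z up. In the middle of its top face is one upright round bore, 20 mm in diameter with a 3 mm bevel at the mouth, 40 mm deep, closed at the bottom
- gauge_seat (a point): centre of the flat floor of the gauge's bore, 12 mm above the bench; the mouth is 40 mm above it. z up
- beaker_2_mid (a point): small empty beaker, 55 mm wide, 62 mm tall, standing on the bench; bystander. Point: its centre, half-way up
- dropper_bottle_2_mid (a point): white dropper bottle with a red dropper top, 33 mm wide, 104 mm tall, standing on the bench; bystander. Point: its centre, half-way up
- petri_dish_1_mid (a point): closed petri dish, 61 mm wide, 16 mm tall, lying on the bench; bystander. Point: its centre

How it is judged:
On the way, in this order (a step that is already met when the one before it is completed fails the run):
1. the red-capped tube is drawn clear of the rack in the gripper (z of red_tube_foot in the frame of rack above 0.06 m and contact force between red_tube and the fingers above 0.5 N), for 0.1 s.
2. the red-capped tube, still held, stands upright and fully home in the gauge's bore (bottom within 5 mm of the bore's floor) (z of red_tube_foot in the frame of gauge_seat below 0.005 m and horizontal distance between red_tube_foot and gauge_seat below 0.006 m and angle between red_tube_mid's own z axis and vertical below 0.15 rad and contact force between red_tube and the fingers above 0.5 N), for 0.1 s.
At the end, for the whole second after the job is handed in: the red-capped tube is held in the gripper, still, leaning 32 to 58 degrees from upright with the cap end up, its bottom more than 10 cm above the bench, touching neither rack nor gauge; the other tubes are within 2 cm and the beaker, dropper bottle and petri dish within 3 cm of where they started (angle between red_tube_mid's own z axis and vertical between 0.56 and 1.01 rad and height (world z) of red_tube_foot above 0.1 m and contact force between red_tube and the fingers above 0.5 N and contact force between red_tube and rack below 0.05 N and contact force between red_tube and gauge below 0.05 N and linear speed of red_tube below 0.03 m/s and angular speed of red_tube below 0.15 rad/s and distance of each of beaker_2_mid, dropper_bottle_2_mid, petri_dish_1_mid from where it was at the start of the episode below 0.03 m and distance of each of white_tube_mid, green_tube_mid from where it was at the start of the episode below 0.02 m); the arm keeps its last pose, push and grip.
It fails at once if another tube is moved by more than 2 cm (distance of any of white_tube_mid, green_tube_mid from where it was at the start of the episode above 0.02 m).
It fails at once if the beaker, dropper bottle or petri dish is moved by more than 3 cm (distance of any of beaker_2_mid, dropper_bottle_2_mid, petri_dish_1_mid from where it was at the start of the episode above 0.03 m).
It also fails if it takes over 51 s, if anything falls off the work surface, if the arm or the gripper's body presses on something with over 40 N, if the wrist force passes 120 N, or if a joint passes its speed limit or range.

ROBOT

A 6-joint arm with a two-finger parallel gripper is mounted at the origin on the work surface; the furniture and walls round the work are solid. World frame = base frame: x ahead of the robot, y to its left, z up, the work surface at z = 0. Lengths are in m, angles in rad, forces in N, time in s.
With the tool pointing down it reaches from about 0.3 to 0.875 m from the base axis. Payload 6.4 kg.
Tool frame: the origin (TCP) lies between the finger pads; the fingertips stand ctrl.tip_extent ahead of it and the grasp point (between the pads) is the TCP (ctrl.tip_extent is the distance from the TCP to the fingertips, in m); z points along the fingers, y is the line along which they close (so a half turn about z gives the same grasp; the last joint's range is limited). The gripper opens to 85 mm and grips with 20 to 120 N. Pads are 22 mm wide; open, the fingers measure 114 mm over their backs; the gripper's body (76 mm by 85 mm) begins 54 mm behind the grasp point. The pads swing forward as they close: fully open they stand 13 mm farther back than shut.
Start: joints at [0.972, 0.181, 1.607, -0, 1.354, -0.206], TCP at [0.22, 0.531, 0.25] pointing down, gripper open.
Joint ranges: [-2.99, 2.99], [-0.89, 2.07], [0.3, 2.58], [-1.14, 4.28], [0, 2.63], [-3.12, 3.12]. Speed limits (rad/s): [2.57, 2.57, 3.01, 3.14, 3.14, 3.14].

INTERFACE

Orientations are given as a unit quaternion [w, x, y, z].
In Python, from bench import ctrl gives the robot as it stands.
- The arm moves only by the tool send_rows, never from a script. Its arguments are lists of equal length, an entry for each row: "dr": the turn, a rotation vector about the tool's x, y, z in units of 6 degrees (1.0 is 6 degrees), a list of three; "xyz": the shift along the tool's x, y, z in cm, a list of three; "jaw": the opening in per cent of the stroke, from 0 (shut) to 100 (fully open). In form: {"dr": [[wx, wy, wz], ...], "xyz": [[dx, dy, dz], ...], "jaw": [jaw, ...]}. A call has exactly 8 rows; each row is the pose to reach, as a shift and turn from the pose commanded when the call began, along the tool's axes at that moment; what a row does not reach only later rows make up. A row lasts 1/8 s, in which the tool goes at most 62.5 mm and 10.7 degrees, less where a joint would pass 70% of its speed; a pose out of reach is approached as far as the arm can. A call with a gripper value outside its range is refused whole. The fingers move at their own pace and stop on an object; the grip force is fixed at half the most. Time passes only in rows, so rows that repeat a pose let the fingers close, or fill a call up. It gives the time, the measured TCP pose, the force, the opening and the grip force at its end, in the units of the state.
- ctrl.get_obs(): the state, without advancing time (a new reading comes with each control period).
- ctrl.camera(name): name is "scene" or "top"; returns the picture (480x640x3 uint8, red, green, blue); there is no depth.
- ctrl.calibration(name): a dict with "camera_matrix" (3x3 intrinsics, pixels), "D" ([k1, k2, p1, p2, k3] as OpenCV has them; the pictures are not rectified), "world_from_camera" (4x4, takes a point from camera to world coordinates). Camera axes: x right, y up, looking along -z (the intrinsics and any distortion apply to the point x, -y, -z); pixel columns grow to the right and rows downward; lengths in m; the calibration is good to about 2 mm. A picture is of the moment at which its call begins. calibration takes no time and is no camera call.
- ctrl.hand_in(): hands the job in; it is judged then, once.
The state is a dict: "time_s": time; "q": joint angles; "dq": joint speeds; "joint_efforts": joint torques, N m; "eef_pos": TCP position; "eef_rot": TCP orientation; "wrist_force": force on the tool from outside, world axes, zero at the start; "torque": the same for the moment, N m; "opening": opening from 0.0 (shut) to 1.0 (fully open); "grasp_force": force on a finger pad.
Only numpy, scipy, OpenCV 4.12 (cv2) and the standard library are available. Lean on these libraries where they do the work, as an engineer would, in place of code of your own. Each camera call takes 0.05 s, during which the arm holds its last target. There are 200 camera calls.

## Working session

There is one attempt and no reset: what is moved stays moved. The work goes in short steps, Python scripts to look and compute and a tool call to move; the robot and the scene stay as the last step left them, time stands still between calls to the robot, and variables do not carry over. Pictures are saved under pics/ and viewed, at most 10 in all, crops included, and the job is handed in when it is done.

Besides the shell and the picture viewer there is one more tool, called as name(argument=value, ...), one argument or row to a line, values as JSON. send_rows: Moves the arm, as the interface text tells. Its arguments: {"type":"object","properties":{"dr":{"type":"array","items":{"type":"array","items":{"type":"number"}}},"xyz":{"type":"array","items":{"type":"array","items":{"type":"number"}}},"jaw":{"type":"array","items":{"type":"number"}}},"required":["dr","xyz","jaw"]}

```bash
mkdir -p pics; ls; cat > h.py <<'E'
import numpy as np, cv2
from bench import ctrl
def cal(n):
    c=ctrl.calibration(n); return np.array(c["camera_matrix"],float),np.array(c["D"],float),np.array(c["world_from_camera"],float)
def ray(n,uv):
    K,D,T=cal(n); p=cv2.undistortPoints(np.array([[uv]],float),K,D)[0,0]
    d=T[:3,:3]@np.array([p[0],-p[1],-1.]); return T[:3,3],d/np.linalg.norm(d)
def onz(n,uv,z):
    o,d=ray(n,uv); return o+d*(z-o[2])/d[2]
def proj(n,P):
    K,D,T=cal(n); p=(np.asarray(P,float).reshape(-1,3)-T[:3,3])@T[:3,:3]; p=p*[1,-1,-1]
    return cv2.projectPoints(p.reshape(-1,1,3),np.zeros(3),np.zeros(3),K,D)[0].reshape(-1,2)
def tri(a,b):
    (o1,d1),(o2,d2)=a,b
    A=np.stack([d1,-d2],1); s=np.linalg.lstsq(A,o2-o1,rcond=None)[0]
    p,q=o1+d1*s[0],o2+d2*s[1]; return (p+q)/2,np.linalg.norm(p-q)
def snap(n,f):
    im=ctrl.camera(n); cv2.imwrite(f"pics/{f}.png",im[:,:,::-1]); return im
E
python3 - <<'E'
from h import *
for n in("scene","top"):
    snap(n,n+"0"); print(n,cal(n)[2].round(3).tolist(),cal(n)[0].round(0).tolist())
o=ctrl.get_obs(); print(o["time_s"],o["eef_pos"],o["eef_rot"],ctrl.tip_extent)
E
```

```text
pics
scene [[0.881, 0.314, -0.354, 0.171], [-0.473, 0.571, -0.671, -0.667], [-0.009, 0.759, 0.652, 0.784], [0.0, 0.0, 0.0, 1.0]] [[470.0, 0.0, 322.0], [0.0, 470.0, 240.0], [0.0, 0.0, 1.0]]
top [[-0.022, 0.999, -0.049, 0.5], [-1.0, -0.022, -0.012, 0.04], [-0.013, 0.049, 0.999, 1.189], [0.0, 0.0, 0.0, 1.0]] [[488.0, 0.0, 326.0], [0.0, 488.0, 239.0], [0.0, 0.0, 1.0]]
0.1 [0.21980706 0.53081491 0.24946668] [-3.14789395e-04  1.95156358e-01  9.80771812e-01 -7.41266948e-04] 0.019
```

View pics/scene0.png

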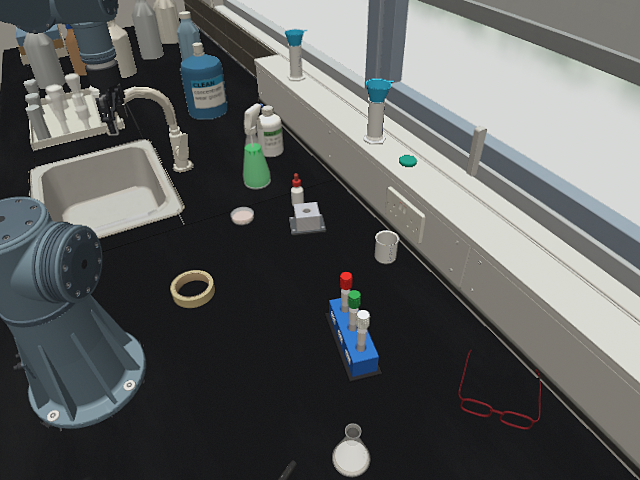

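View pics/top0.png

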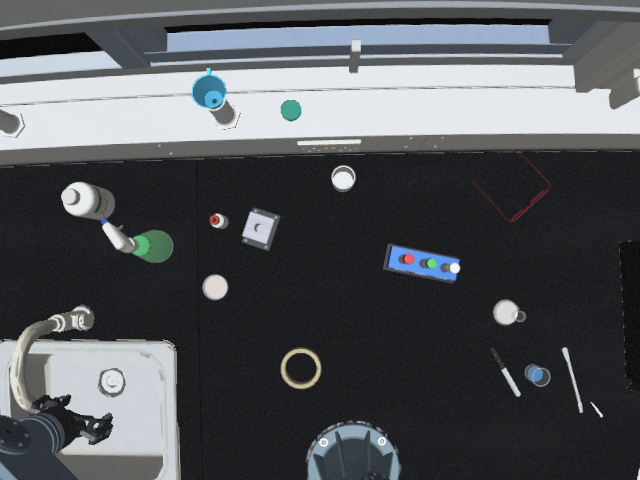

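The scene view shows the red cap at (346,280), green at (354,298), white at (363,318) and the gauge at (307,215). In the top view the red cap is at (408,259), green (431,264), white (454,268), the gauge (260,228), dropper (218,221), beaker (343,178) and petri dish (215,287).

```bash
python3 - <<'E'
from h import *
t=cv2.imread("pics/top0.png"); s=cv2.imread("pics/scene0.png")
def cen(im,win,f):
    x0,y0,x1,y1=win; c=im[y0:y1,x0:x1].astype(int); m=f(c[...,0],c[...,1],c[...,2]); y,x=np.nonzero(m); return np.array([x.mean()+x0,y.mean()+y0]),len(x),(x.min()+x0,x.max()+x0,y.min()+y0,y.max()+y0)
red=lambda b,g,r:(r>100)&(g<70)&(b<70)
grn=lambda b,g,r:(g>90)&(r<70)&(b<g-25)
for nm,f,wt,ws in(("red",red,(395,245,420,275),(335,265,360,295)),("green",grn,(420,250,442,278),(345,285,365,312))):
    a=cen(t,wt,f); b=cen(s,ws,f); print(nm,a,b); p,e=tri(ray("top",a[0]),ray("scene",b[0])); print(p.round(4),e.round(4), onz("top",a[0],.145).round(4))
print("white",onz("top",(454.5,268),.145).round(4))
wh=cen(t,(445,258,465,280),lambda b,g,r:(b>150)&(r>150)); print(wh,onz("top",wh[0],.145))
for n,uv,z in(("beaker",(343,178),.06),("dropper",(216,220),.1),("petri",(215,287),.016)): print(n,onz("top",uv,z).round(3))
a=cv2.resize(t[200:256,232:288],None,fx=10,fy=10,interpolation=cv2.INTER_CUBIC)
b=cv2.resize(s[190:240,280:336],None,fx=10,fy=10,interpolation=cv2.INTER_CUBIC)[:560]
cv2.imwrite("pics/g.png",cv2.resize(np.hstack([a,np.vstack([b,np.zeros((60,560,3),np.uint8)])]),(800,400)))
E
```

```text
red (array([404.1, 258.5]), 10, (np.int64(403), np.int64(405), np.int64(255), np.int64(262))) (array([345.52849741, 280.16062176]), 193, (np.int64(340), np.int64(351), np.int64(272), np.int64(289)))
[ 0.5086 -0.118   0.1275] 0.0054 [ 0.5061 -0.1141  0.145 ]
green (array([427.        , 262.42857143]), 7, (np.int64(426), np.int64(428), np.int64(259), np.int64(267))) (array([354.232, 296.744]), 125, (np.int64(348), np.int64(360), np.int64(290), np.int64(308)))
[ 0.4988 -0.1669  0.1319] 0.0051 [ 0.4966 -0.1631  0.145 ]
white [ 0.4832 -0.2222  0.145 ]
(array([454.32941176, 267.65882353]), 85, (np.int64(450), np.int64(459), np.int64(263), np.int64(273))) [ 0.48392659 -0.22181369  0.145     ]
beaker [0.697 0.01  0.06 ]
dropper [0.602 0.3   0.1  ]
petri [0.448 0.324 0.016]
```

View pics/g.png

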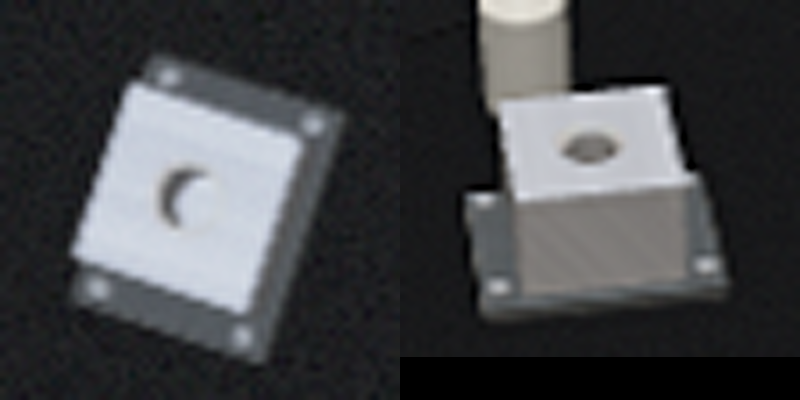

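The crop shows the gauge's bore in the middle of its top face, about (258,227) in the top picture and (306,210) in the scene picture. The gauge's sides are turned about 17° from the picture's axes. The colour masks for the caps in the top view were too tight, so I'll refine them.

```bash
python3 - <<'E'
from h import *
t=cv2.imread("pics/top0.png"); s=cv2.imread("pics/scene0.png")
def cen(im,win,f):
    x0,y0,x1,y1=win; c=im[y0:y1,x0:x1].astype(int); m=f(c[...,0],c[...,1],c[...,2]).astype(np.uint8)
    (x,y),r=cv2.minEnclosingCircle(max(cv2.findContours(m,0,1)[0],key=len)); return np.array([x+x0,y+y0]),r
red=lambda b,g,r:(r>g+60)&(r>b+60)
grn=lambda b,g,r:(g>r+40)&(g>b+25)
P=[]
for nm,f,wt in(("red",red,(395,245,420,275)),("green",grn,(420,250,442,278)),("white",lambda b,g,r:(b>150)&(r>150),(445,258,465,280))):
    a,r=cen(t,wt,f); p=onz("top",a,.145); P.append(p); print(nm,a,r,p.round(4), r*1.04/488)
for f,w,z in((red,(335,265,360,295),.132),(grn,(345,285,365,312),.132)):
    m=f(*[s[w[1]:w[3],w[0]:w[2],i].astype(int) for i in range(3)]).astype(np.uint8); M=cv2.moments(m,True); uv=(M["m10"]/M["m00"]+w[0],M["m01"]/M["m00"]+w[1]); print("scene",uv,onz("scene",uv,z).round(4))
d=P[2]-P[0]; print("row dir deg",np.degrees(np.arctan2(d[1],d[0])),np.linalg.norm(d))
m=(t[200:256,232:288].min(2)>140).astype(np.uint8); c=max(cv2.findContours(m,0,2)[0],key=cv2.contourArea)
R=cv2.minAreaRect(c); print(R)
box=cv2.boxPoints(R)+[232,200]; W=np.array([onz("top",u,.052) for u in box]); print(W.round(4).tolist(),W.mean(0),np.linalg.norm(np.diff(W,axis=0),axis=1))
print("scene gauge",onz("scene",(306.1,210.4),.051).round(4))
# rack top
hsv=cv2.cvtColor(t,cv2.COLOR_BGR2HSV); m=cv2.inRange(hsv,(100,120,120),(125,255,255))[230:295,375:470]
pts=cv2.findNonZero(m); R=cv2.minAreaRect(pts); W=np.array([onz("top",u,.052) for u in cv2.boxPoints(R)+[375,230]]); print("rack",W.round(3).tolist(),W.mean(0))
E
```

```text
red [408.23684216 258.28947353] 5.284924030303955 [ 0.5064 -0.123   0.145 ] 0.011262952851467447
green [431. 263.] 5.099119663238525 [ 0.4951 -0.1717  0.145 ] 0.01086697633149194
white [454.07377052 267.82786846] 5.25451135635376 [ 0.4836 -0.2212  0.145 ] 0.011198138956163752
scene (345.5736040609137, 280.24873096446703) [ 0.5087 -0.1231  0.132 ]
scene (353.871921182266, 298.7783251231527) [ 0.4979 -0.172   0.132 ]
row dir deg -103.06167818505998 0.10083261414326895
((25.900001525878906, 27.299999237060547), (25.298219680786133, 25.930675506591797), 18.434947967529297)
[[0.5687, 0.2503, 0.052], [0.6261, 0.2302, 0.052], [0.6059, 0.1739, 0.052], [0.5486, 0.1941, 0.052]] [0.58732275 0.21211492 0.052     ] [0.06089564 0.05986736 0.06071706]
scene gauge [0.5886 0.2105 0.051 ]
rack [[0.488, -0.088, 0.052], [0.538, -0.1, 0.052], [0.502, -0.258, 0.052], [0.452, -0.246, 0.052]] [ 0.49514251 -0.17301632  0.052     ]
```

```bash
cat >> h.py <<'E'
from scipy.spatial.transform import Rotation as Ro
def togo(P,yaw_y,tilt=0,tiltaxis=(0,0,0)):
    o=ctrl.get_obs(); R=Ro.from_quat(np.roll(o["eef_rot"],-1))
    a=np.radians(yaw_y); y=np.array([np.cos(a),np.sin(a),0]); z=np.array([0,0,-1.])
    G=Ro.from_matrix(np.stack([np.cross(y,z),y,z],1)); G=Ro.from_rotvec(np.radians(tilt)*np.array(tiltaxis,float))*G
    print("t",o["time_s"],"pos",o["eef_pos"].round(4),"q",np.round(o["q"],2),"F",np.round(o["wrist_force"],1),"open",o["opening"],"grip",o["grasp_force"])
    print("xyz cm",(R.inv().apply(np.array(P)-o["eef_pos"])*100).round(2),"dr",((R.inv()*G).as_rotvec(degrees=True)/6).round(2))
E
python3 -c "
from h import *
togo((.5073,-.123,.25),-13)"
```

```text
t 0.1 pos [0.2198 0.5308 0.2495] q [ 0.97  0.18  1.61 -0.    1.35 -0.21] F [ 0.1  0.8 -0.2] open 0.9970506679902723 grip 0.0
xyz cm [-5.159e+01 -4.940e+01  1.000e-02] dr [-1.000e-02  1.000e-02  1.342e+01]
```

send_rows(
  dr=[
    [0, 0, 1],
    [0, 0, 2],
    [0, 0, 3],
    [0, 0, 4],
    [0, 0, 5],
    [0, 0, 6],
    [0, 0, 7],
    [0, 0, 8],
  ],
  xyz=[
    [-3.5, -3.3, 0],
    [-7, -6.6, 0],
    [-10.5, -10, 0],
    [-14, -13.3, 0],
    [-17.5, -16.7, 0],
    [-21, -20, 0],
    [-24.5, -23.4, 0],
    [-28, -26.7, 0],
  ],
  jaw=[100, 100, 100, 100, 100, 100, 100, 100],
)

```text
time_s: 1.1
eef_pos: [0.3767, 0.1759, 0.2501]
eef_rot: [-0.0, 0.579, 0.816, -0.0]
wrist_force: [0.7, 1.0, -0.9]
opening: 1.003
grasp_force: 0.0
```

```bash
python3 -c "
from h import *
togo((.5073,-.123,.25),-13)"
```

```text
t 1.1 pos [0.3767 0.1759 0.2501] q [ 0.15 -0.2   1.98  0.    1.36 -0.19] F [ 0.7  1.  -0.9] open 1.0029203340303412 grip 0.0
xyz cm [-3.252e+01  2.450e+00  1.000e-02] dr [-0.   -0.    5.38]
```

send_rows(
  dr=[
    [0, 0, 1],
    [0, 0, 2],
    [0, 0, 3],
    [0, 0, 4],
    [0, 0, 5],
    [0, 0, 5.4],
    [0, 0, 5.4],
    [0, 0, 5.4],
  ],
  xyz=[
    [-5, 0.4, 0],
    [-10, 0.8, 0],
    [-15, 1.2, 0],
    [-20, 1.6, 0],
    [-25, 2, 0],
    [-30, 2.3, 0],
    [-32.5, 2.45, 0],
    [-32.5, 2.45, 0],
  ],
  jaw=[100, 100, 100, 100, 100, 100, 100, 100],
)

```text
time_s: 2.1
eef_pos: [0.5081, -0.1216, 0.2498]
eef_rot: [-0.001, 0.783, 0.623, -0.0]
wrist_force: [-0.5, -0.1, -0.0]
opening: 1.004
grasp_force: 0.0
```

```bash
python3 -c "
from h import *
togo((.5073,-.123,.132),-13)
s=snap('scene','s1');t=snap('top','t1')
cv2.imwrite('pics/a1.png',np.hstack([cv2.resize(s[180:400,240:440],None,fx=2,fy=2),cv2.resize(t[180:400,300:500],None,fx=2,fy=2)])[:,:,::-1])"
```

```text
t 2.1 pos [ 0.5081 -0.1216  0.2498] q [-0.46  0.06  1.74  0.    1.34 -0.24] F [-0.5 -0.1 -0. ] open 1.0042592452026895 grip 0.0
xyz cm [-0.16 -0.03 11.78] dr [-0.01 -0.    0.  ]
```

View pics/a1.png

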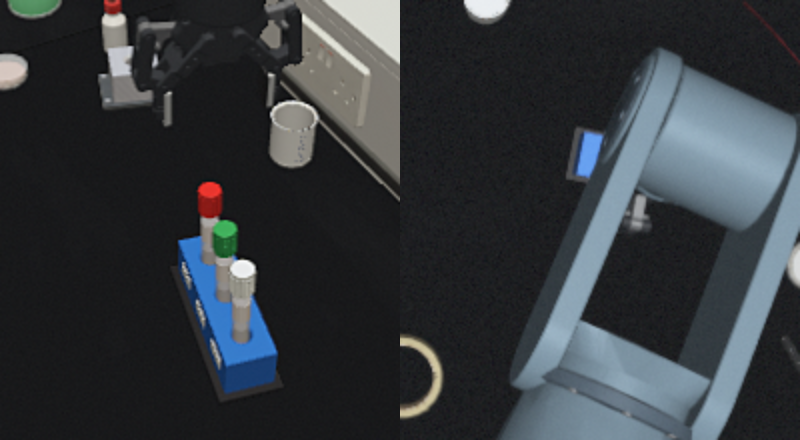

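The picture shows the open jaws above the red cap (crop (210,198)), straddling it across the row. The green and white tubes stand clear. Next I lower to the cap.

send_rows(
  dr=[
    [0, 0, 0],
    [0, 0, 0],
    [0, 0, 0],
    [0, 0, 0],
    [0, 0, 0],
    [0, 0, 0],
    [0, 0, 0],
    [0, 0, 0],
  ],
  xyz=[
    [0, 0, 2],
    [0, 0, 4],
    [0, 0, 6],
    [0, 0, 8],
    [0, 0, 10],
    [0, 0, 11.4],
    [0, 0, 11.8],
    [0, 0, 11.8],
  ],
  jaw=[100, 100, 100, 100, 100, 100, 100, 100],
)

```text
time_s: 3.2
eef_pos: [0.5082, -0.1205, 0.1326]
eef_rot: [0.0, 0.782, 0.623, 0.0]
wrist_force: [-0.6, 0.1, 0.0]
opening: 0.997
grasp_force: 0.0
```

```bash
python3 -c "
from h import *
s=snap('scene','s2')
togo((.5073,-.123,.132),-13)
cv2.imwrite('pics/a2.png',cv2.resize(s[230:390,250:450],None,fx=4,fy=3.75)[:,:,::-1][:600])"
```

```text
t 3.25 pos [ 0.5085 -0.1208  0.1329] q [-0.46  0.2   1.84  0.    1.1  -0.24] F [ 0.5 -0.2 -0.1] open 1.000266184770683 grip 0.0
xyz cm [-0.25 -0.07  0.09] dr [0.01 0.   0.02]
```

View pics/a2.png

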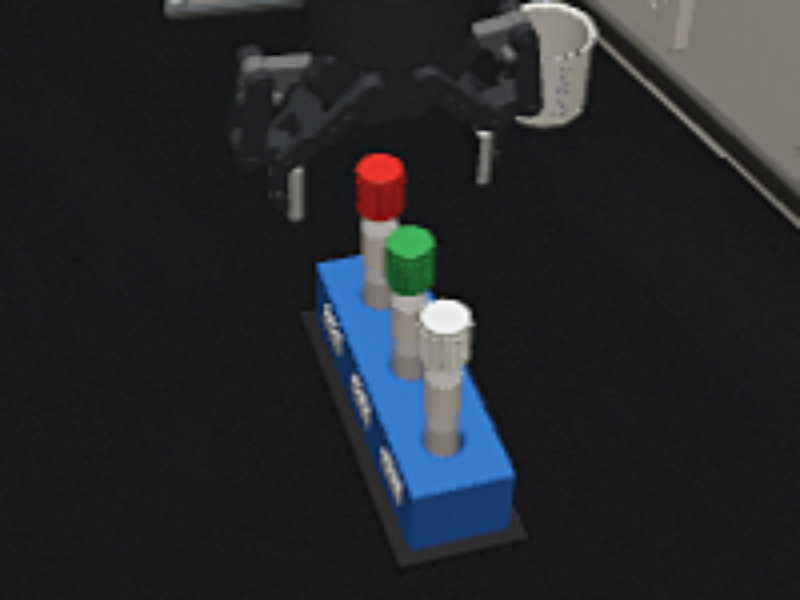

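The pads now stand on either side of the red cap (crop (381,187)), level with it and roughly centred. I'll apply the small correction and close.

send_rows(
  dr=[
    [0, 0, 0],
    [0, 0, 0],
    [0, 0, 0],
    [0, 0, 0],
    [0, 0, 0],
    [0, 0, 0],
    [0, 0, 0],
    [0, 0, 0],
  ],
  xyz=[
    [-0.2, -0.05, 0],
    [-0.2, -0.05, 0],
    [-0.2, -0.05, 0],
    [-0.2, -0.05, 0],
    [-0.2, -0.05, 0],
    [-0.2, -0.05, 0],
    [-0.2, -0.05, 0],
    [-0.2, -0.05, 0],
  ],
  jaw=[100, 80, 50, 20, 10, 10, 10, 10],
)

```text
time_s: 4.25
eef_pos: [0.5072, -0.1227, 0.1323]
eef_rot: [-0.0, 0.782, 0.623, -0.0]
wrist_force: [-0.4, -0.4, 2.6]
opening: 0.238
grasp_force: 58.5
```

```bash
python3 -c "
from h import *
togo((.5073,-.123,.272),-13)"
```

```text
t 4.25 pos [ 0.5072 -0.1227  0.1323] q [-0.46  0.2   1.84 -0.    1.1  -0.24] F [-0.4 -0.4  2.6] open 0.23806474480965653 grip 58.505045771598816
xyz cm [ -0.03   0.02 -13.97] dr [-0.    0.    0.02]
```

send_rows(
  dr=[
    [0, 0, 0],
    [0, 0, 0],
    [0, 0, 0],
    [0, 0, 0],
    [0, 0, 0],
    [0, 0, 0],
    [0, 0, 0],
    [0, 0, 0],
  ],
  xyz=[
    [0, 0, -1],
    [0, 0, -2.5],
    [0, 0, -4.5],
    [0, 0, -7],
    [0, 0, -9.5],
    [0, 0, -12],
    [0, 0, -14],
    [0, 0, -14],
  ],
  jaw=[10, 10, 10, 10, 10, 10, 10, 10],
)

```text
time_s: 5.25
eef_pos: [0.5083, -0.1231, 0.275]
eef_rot: [0.002, 0.782, 0.623, 0.001]
wrist_force: [-0.7, 0.1, -0.5]
opening: 0.24
grasp_force: 58.7
```

```bash
python3 -c "
from h import *
togo((.588,.2115,.272),-13)
s=snap('scene','s3')
cv2.imwrite('pics/a3.png',cv2.resize(s[150:390,220:460],None,fx=2.5,fy=2.5)[:,:,::-1])"
```

```text
t 5.25 pos [ 0.5083 -0.1231  0.275 ] q [-0.46  0.04  1.71  0.    1.39 -0.24] F [-0.7  0.1 -0.5] open 0.24010060338451142 grip 58.65214169025421
xyz cm [34.4   0.3   0.27] dr [0.05 0.01 0.02]
```

View pics/a3.png

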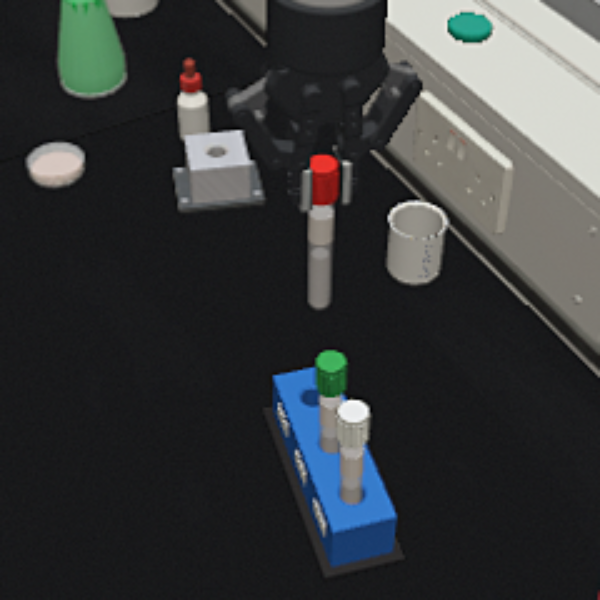

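The red tube hangs upright in the jaws, clear of the rack (foot at crop (318,305)), and the other two tubes have not moved. Next I go above the gauge.

send_rows(
  dr=[
    [0, 0, 0],
    [0, 0, 0],
    [0, 0, 0],
    [0, 0, 0],
    [0, 0, 0],
    [0, 0, 0],
    [0, 0, 0],
    [0, 0, 0],
  ],
  xyz=[
    [2, 0, 0],
    [5, 0, 0],
    [9, 0.1, 0],
    [13, 0.1, 0],
    [17, 0.2, 0],
    [21, 0.2, 0],
    [25, 0.2, 0],
    [28, 0.3, 0],
  ],
  jaw=[10, 10, 10, 10, 10, 10, 10, 10],
)

```text
time_s: 6.3
eef_pos: [0.5721, 0.1513, 0.2709]
eef_rot: [-0.001, 0.782, 0.624, -0.001]
wrist_force: [-0.5, -0.2, -1.1]
opening: 0.239
grasp_force: 58.7
```

send_rows(
  dr=[
    [0, 0, 0],
    [0, 0, 0],
    [0, 0, 0],
    [0, 0, 0],
    [0, 0, 0],
    [0, 0, 0],
    [0, 0, 0],
    [0, 0, 0],
  ],
  xyz=[
    [2.5, 0, 0],
    [4.5, 0, 0],
    [6, 0, 1],
    [6.4, 0, 2],
    [6.4, 0, 3],
    [6.4, 0, 4],
    [6.4, 0, 4],
    [6.4, 0, 4],
  ],
  jaw=[10, 10, 10, 10, 10, 10, 10, 10],
)

```text
time_s: 7.3
eef_pos: [0.5872, 0.2117, 0.2326]
eef_rot: [0.0, 0.782, 0.623, 0.0]
wrist_force: [0.3, 0.1, -1.3]
opening: 0.243
grasp_force: 58.7
```

```bash
python3 -c "
from h import *
s=snap('scene','s4');t=snap('top','t4')
togo((.588,.2115,.19),-13)
cv2.imwrite('pics/a4.png',np.hstack([cv2.resize(s[130:250,240:370],(650,600)),np.zeros((600,10,3),np.uint8),cv2.resize(t[180:280,230:258],(140,500),).copy() if 0 else cv2.resize(t[190:270,250:269],(140,600))])[:,:,::-1])"
```

```text
t 7.4 pos [0.5873 0.2119 0.233 ] q [ 0.16  0.3   1.49 -0.    1.34  0.38] F [ 0.4  0.3 -0.2] open 0.236561515322741 grip 58.661019802093506
xyz cm [-0.02  0.07  4.3 ] dr [ 0.01 -0.    0.01]
```

View pics/a4.png

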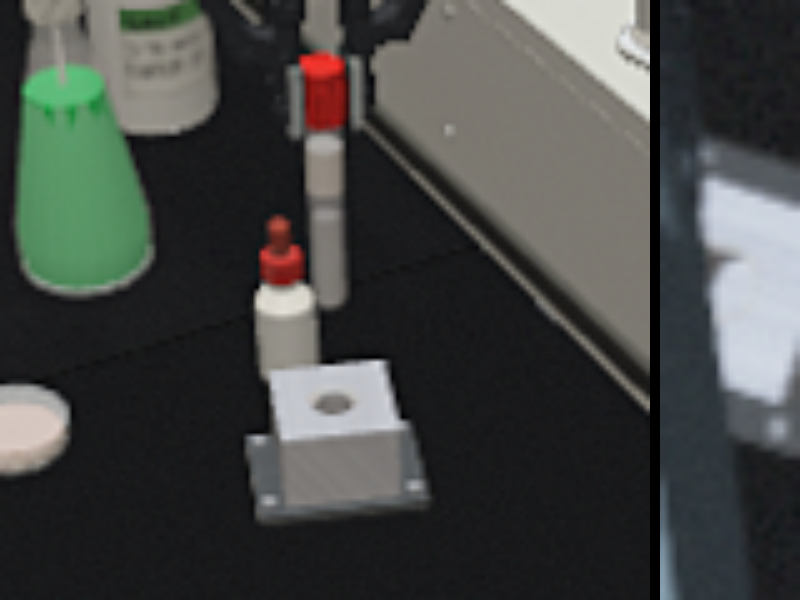

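The tube hangs above the gauge (foot at crop (331,306), bore at (333,403)), upright to the eye. I'll compare the horizontal offset numerically.

```bash
python3 - <<'E'
from h import *
print("tube axis pts world->px", proj("scene",[[.5873,.2119,.233],[.5873,.2119,.113],[.588,.2115,.052]]).round(1).tolist())
s=cv2.imread("pics/s4.png").astype(int)
g=s.sum(2)
for r in (165,170,175,180,185,188): 
    x=np.nonzero(g[r,298:318]>300)[0]+298; print(r,x.min(),x.max(),(x.min()+x.max())/2)
m=(s[138:158,295:315,2]>s[138:158,295:315,1]+60); y,x=np.nonzero(m); print("cap",x.mean()+295,y.mean()+138)
c=g[203:218,295:320]; y,x=np.nonzero(c<480); print("bore",x.mean()+295,y.mean()+203,len(x)); print(c[4:12,:])
E
```

```text
tube axis pts world->px [[303.0, 148.1], [304.6, 190.4], [305.7, 209.9]]
165 301 307 304.0
170 304 304 304.0
175 303 307 305.0
180 298 307 302.5
185 303 307 305.0
188 298 308 303.0
cap 304.327868852459 147.54098360655738
bore 310.54430379746833 211.0253164556962 79
[[622 594 595 602 602 596 593 591 588 598 609 602 597 592 589 589 587 585
  592 596 599 624 501 217  36]
 [584 599 594 603 600 599 592 580 586 571 533 517 506 538 575 584 585 586
  590 593 596 615 565 330  20]
 [586 602 595 600 601 600 580 578 525 406 363 375 368 366 446 552 585 583
  589 595 595 604 634 439   4]
 [596 608 594 600 603 603 586 542 405 310 334 352 356 339 314 444 556 585
  587 593 597 602 634 463  93]
 [577 611 594 598 601 601 605 501 325 299 333 347 348 335 280 493 586 589
  587 593 596 599 624 504 213]
 [584 620 595 598 603 602 603 599 553 443 341 318 373 443 552 593 595 588
  583 592 599 599 614 564 326]
 [524 602 600 597 603 601 599 602 602 597 600 603 598 595 598 593 587 587
  584 589 597 599 605 632 422]
 [432 587 602 597 603 601 598 596 596 596 605 609 603 597 593 587 589 591
  587 593 602 605 606 631 570]]
```

send_rows(
  dr=[
    [0, 0, 0],
    [0, 0, 0],
    [0, 0, 0],
    [0, 0, 0],
    [0, 0, 0],
    [0, 0, 0],
    [0, 0, 0],
    [0, 0, 0],
  ],
  xyz=[
    [0, 0, 1.5],
    [0, 0, 3.5],
    [0, 0, 5],
    [0, 0, 5.6],
    [0, 0, 6.1],
    [0, 0, 6.6],
    [0, 0, 7],
    [0, 0, 7],
  ],
  jaw=[10, 10, 10, 10, 10, 10, 10, 10],
)

```text
time_s: 8.4
eef_pos: [0.5869, 0.2121, 0.1622]
eef_rot: [-0.0, 0.782, 0.623, 0.0]
wrist_force: [-0.3, -0.4, 0.1]
opening: 0.242
grasp_force: 58.6
```

```bash
python3 -c "
from h import *
s=snap('scene','s5')
o=ctrl.get_obs();print(o['torque'])
togo((.588,.2115,.133),-13)
cv2.imwrite('pics/a5.png',cv2.resize(s[130:250,240:370],(650,600))[:,:,::-1])"
```

```text
[ 0.08220954 -0.00951776  0.02027946]
t 8.45 pos [0.587  0.2121 0.1624] q [0.16 0.37 1.55 0.   1.22 0.38] F [ 0.3 -0.2 -0.7] open 0.2388960017732579 grip 58.64766597747803
xyz cm [-0.03  0.11  2.94] dr [ 0.   -0.    0.02]
```

View pics/a5.png

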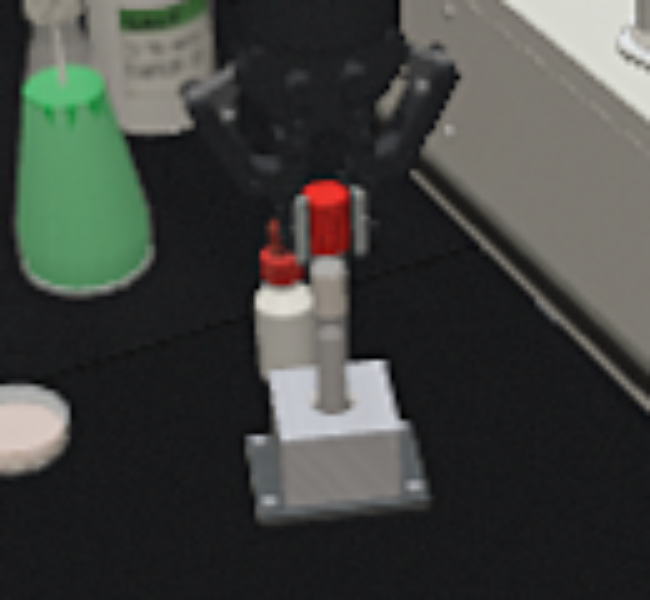

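The tube's foot is about 1 cm inside the bore (mouth at crop (333,405)), with no force on the wrist. Next, the rest of the way down.

send_rows(
  dr=[
    [0, 0, 0],
    [0, 0, 0],
    [0, 0, 0],
    [0, 0, 0],
    [0, 0, 0],
    [0, 0, 0],
    [0, 0, 0],
    [0, 0, 0],
  ],
  xyz=[
    [0, 0, 0.5],
    [0, 0, 1],
    [0, 0, 1.5],
    [0, 0, 2],
    [0, 0, 2.4],
    [0, 0, 2.7],
    [0, 0, 2.9],
    [0, 0, 2.9],
  ],
  jaw=[10, 10, 10, 10, 10, 10, 10, 10],
)

```text
time_s: 9.45
eef_pos: [0.5868, 0.212, 0.1331]
eef_rot: [-0.0, 0.782, 0.623, -0.0]
wrist_force: [0.4, 0.7, -0.5]
opening: 0.241
grasp_force: 58.6
```

```bash
python3 -c "
from h import *
o=ctrl.get_obs();print(o['torque'])
togo((.588,.2115,.132),-13)"
```

```text
[ 0.13110942 -0.06848983  0.01906029]
t 9.45 pos [0.5868 0.212  0.1331] q [0.16 0.41 1.57 0.   1.16 0.38] F [ 0.4  0.7 -0.5] open 0.24149758415778658 grip 58.6477392911911
xyz cm [-0.02  0.12  0.11] dr [-0.    0.    0.02]
```

send_rows(
  dr=[
    [0, 0, 0],
    [0, 0, 0],
    [0, 0, 0],
    [0, 0, 0],
    [0, 0, 0],
    [0, 0, 0],
    [0, 0, 0],
    [0, 0, 0],
  ],
  xyz=[
    [0, 0, 0.05],
    [0, 0, 0.1],
    [0, 0, 0.13],
    [0, 0, 0.15],
    [0, 0, 0.15],
    [0, 0, 0.15],
    [0, 0, 0.15],
    [0, 0, 0.15],
  ],
  jaw=[10, 10, 10, 10, 10, 10, 10, 10],
)

```text
time_s: 10.45
eef_pos: [0.5872, 0.2121, 0.1323]
eef_rot: [0.0, 0.782, 0.623, 0.0]
wrist_force: [-1.3, 1.3, 5.4]
opening: 0.24
grasp_force: 59.3
```

A 5 N reaction shows it is home on the bore's floor. Now I draw it out.

send_rows(
  dr=[
    [0, 0, 0],
    [0, 0, 0],
    [0, 0, 0],
    [0, 0, 0],
    [0, 0, 0],
    [0, 0, 0],
    [0, 0, 0],
    [0, 0, 0],
  ],
  xyz=[
    [0, 0, -0.7],
    [0, 0, -2],
    [0, 0, -4],
    [0, 0, -7],
    [0, 0, -10],
    [0, 0, -13],
    [0, 0, -16],
    [0, 0, -18],
  ],
  jaw=[10, 10, 10, 10, 10, 10, 10, 10],
)

```text
time_s: 11.45
eef_pos: [0.5872, 0.2119, 0.3149]
eef_rot: [0.001, 0.782, 0.623, 0.001]
wrist_force: [-0.0, 0.2, -0.7]
opening: 0.238
grasp_force: 58.8
```

```bash
python3 -c "
from h import *
p=np.array((.50,.06,.36)); u=p[:2]/np.hypot(*p[:2])
togo(p,-13,45,(u[1],-u[0],0))
print(Ro.from_rotvec(np.radians(45)*np.array((u[1],-u[0],0))).apply([0,0,-1]))"
```

```text
t 11.45 pos [0.5872 0.2119 0.3149] q [ 0.16  0.24  1.4  -0.    1.49  0.38] F [-0.   0.2 -0.7] open 0.23813903245445905 grip 58.803935050964355
xyz cm [-16.75  -5.1   -4.53] dr [-7.03  2.53  0.02]
[ 0.70206995  0.08424839 -0.70710678]
```

send_rows(
  dr=[
    [0, 0, 0],
    [0, 0, 0],
    [0, 0, 0],
    [0, 0, 0],
    [0, 0, 0],
    [0, 0, 0],
    [0, 0, 0],
    [0, 0, 0],
  ],
  xyz=[
    [-1, 0, -1.5],
    [-3, -0.5, -3],
    [-6, -1.5, -4.5],
    [-9, -2.5, -4.5],
    [-12, -3.5, -4.5],
    [-15, -4.5, -4.5],
    [-16.8, -5, -4.5],
    [-16.8, -5, -4.5],
  ],
  jaw=[10, 10, 10, 10, 10, 10, 10, 10],
)

```text
time_s: 12.45
eef_pos: [0.5004, 0.0584, 0.3569]
eef_rot: [-0.0, 0.783, 0.622, -0.0]
wrist_force: [-0.1, 1.0, -1.1]
opening: 0.239
grasp_force: 58.8
```

send_rows(
  dr=[
    [-0.5, 0.2, 0],
    [-1.4, 0.5, 0],
    [-2.4, 0.9, 0],
    [-3.4, 1.2, 0],
    [-4.5, 1.6, 0],
    [-5.6, 2, 0],
    [-6.5, 2.3, 0],
    [-7, 2.5, 0],
  ],
  xyz=[
    [0, 0, 0],
    [0, 0, 0],
    [0, 0, 0],
    [0, 0, 0],
    [0, 0, 0],
    [0, 0, 0],
    [0, 0, 0],
    [0, 0, 0],
  ],
  jaw=[10, 10, 10, 10, 10, 10, 10, 10],
)

```text
time_s: 13.45
eef_pos: [0.5003, 0.0602, 0.3565]
eef_rot: [0.2, 0.723, 0.577, 0.323]
wrist_force: [-0.8, -0.0, -0.9]
opening: 0.241
grasp_force: 58.8
```

send_rows(
  dr=[
    [0, 0, 0],
    [0, 0, 0],
    [0, 0, 0],
    [0, 0, 0],
    [0, 0, 0],
    [0, 0, 0],
    [0, 0, 0],
    [0, 0, 0],
  ],
  xyz=[
    [0, 0, 0],
    [0, 0, 0],
    [0, 0, 0],
    [0, 0, 0],
    [0, 0, 0],
    [0, 0, 0],
    [0, 0, 0],
    [0, 0, 0],
  ],
  jaw=[10, 10, 10, 10, 10, 10, 10, 10],
)

```text
time_s: 14.45
eef_pos: [0.5007, 0.0594, 0.3568]
eef_rot: [0.2, 0.724, 0.577, 0.322]
wrist_force: [0.0, -0.8, -1.3]
opening: 0.238
grasp_force: 58.8
```

```bash
python3 -c "
from h import *
o=ctrl.get_obs();R=Ro.from_quat(np.roll(o['eef_rot'],-1)).as_matrix();print(R[:,2],np.degrees(np.arccos(-R[2,2])),np.abs(o['dq']).max(),o['eef_pos'],o['grasp_force'])
s=snap('scene','s6')
cv2.imwrite('pics/a6.png',s[:,:,::-1])"
```

```text
[ 0.69730287  0.08244013 -0.7120199 ] 44.60050147140293 0.0013945160224387212 [0.50068484 0.0593763  0.35681392] 58.84481191635132
```

View pics/a6.png

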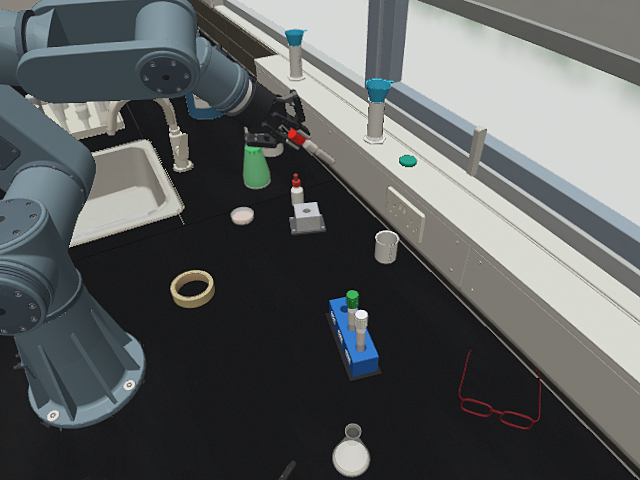

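The tube leans along the gripper axis at about 45° (cap at (296,138), foot at (331,161)), held still and high. The rack, the other tubes, gauge and bystanders all stand where they were.

```bash
python3 -c "
from bench import ctrl
print(ctrl.hand_in())"
```

```text
the job is handed in; nothing more can be done
None
```

I drew the red tube from the rack, lowered it fully home in the gauge bore (about 5 N contact at the floor) and drew it out again. I then handed in with it held still at about 45°, cap up and its foot about 27 cm above the bench; the hand-in returned no verdict.

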